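Complete a set of three pump rings in the counting-tray slot

TASK

The slot of the counting tray already holds one small steel pump ring; two more like it lie loose on the tray's open floor beside one wider ring. With the fingertips sweep the two loose small rings one at a time through the gate into the slot to complete the three, then push the shutter by its tab fully across the gate so that they cannot slide back out. Push only: do not pinch, lift or tip any ring; the wider ring stays on the open floor, and the spanner, jar and beaker beside the tray stay where they are.

Things in the scene. Friction and masses are not known exactly. Their poses are not given: they have to be found in the camera images.
- tray: Fixed counting tray, 345 x 210 mm, dark metal floor, aluminium walls. Origin: on the worktop under the middle of the gate; x = feed direction (open floor, gate, slot), y left of it, z up. Floor level, 6 mm above the worktop; walls reach 18 mm above the worktop. Open floor: x -230 to -95 mm, y -100 to +100 mm; from there two straight 45-degree funnel walls narrow it to the gate neck at x = -16 mm.
- gate (a point): Middle of the gate, on the tray floor (6 mm above the tray's origin). Neck, gate and slot are all 35 mm wide between their walls (tray y -17.5 to +17.5 mm); the neck begins at tray x = -16 mm, the shutter blade crosses at tray x = -1.5 to +1.5 mm.
- slot_end (a point): On the tray floor, middle of the end stop's inner face, at tray x = 97.5 mm. The slot from gate to end stop holds exactly the three small rings in a row (90 mm), with 6 mm to spare; each ring pushes the ones before it along. The last ring's centre must be pushed at least 16.5 mm past the gate to let the shutter by.
- ring_1: Small steel ring, 30 mm outside diameter, 9 mm thick, 45 g, loose and flat on the tray's open floor; its 10 mm bore is too small for a fingertip. Origin: centre of its underside, z along its axis. The three small rings are alike.
- ring_2: Small steel ring like ring_1, also loose on the open floor.
- ring_3: Small steel ring like ring_1, already in the slot, anywhere along it; not yet against the end stop.
- ring_wide: Wider steel ring, 42 mm outside diameter, 19 mm bore, 9 mm thick, 75 g: too wide for the gate; stays on the open floor (it may be nudged there). Origin: centre of its underside.
- shutter (a joint): Sliding shutter of the gate, m: 0 = fully open (drawn out to the tray's -y side), 0.046 = fully across the gate, at its stop. Moves along the tray's +y; starts open, 0 to 5 mm. Stays where it is left; sliding friction about 1.5 N. Its steel blade is 3 mm thick and reaches 20 mm above the worktop.
- shutter_tab (a point): Middle of the outer face of the shutter's upright tab: push this face along the tray's +y. Tab 22 mm wide (along tray x), 5 mm thick, top 38 mm above the worktop; this point 28 mm above it, 81 mm to the -y side of the gate's centre line when open, 35 mm when closed. The ledge under it is 6 mm high and ends 91 mm from the centre line; its guide rails are 13 mm high.
- spanner: Small flat steel spanner, 20 x 115 x 4 mm, on the worktop beside the slot, on the tray's +y side. Leave it. Origin: centre of its underside.
- jar: White screw jar, 68 mm wide, 53 mm high, on the tray's +y side beyond the spanner. Leave it. Origin: centre of its underside.
- beaker: Empty glass beaker, 52 mm wide, 65 mm high, beside the slot on the tray's -y side. Leave it. Origin: centre of its underside.

How it is judged:
On the way, in this order (a step that is already met when the one before it is completed fails the run):
1. one of the two loose small rings has passed the gate and lies in the slot (((x of ring_1 in the frame of tray between 0.0145 and 0.1 m and y of ring_1 in the frame of tray between -0.008 and 0.008 m and z of ring_1 in the frame of tray below 0.009 m and angle between ring_1's own z axis and vertical below 0.12 rad) or (x of ring_2 in the frame of tray between 0.0145 and 0.1 m and y of ring_2 in the frame of tray between -0.008 and 0.008 m and z of ring_2 in the frame of tray below 0.009 m and angle between ring_2's own z axis and vertical below 0.12 rad))), for 0.2 s.
2. both lie in the slot (x of ring_1 in the frame of tray between 0.0145 and 0.1 m and y of ring_1 in the frame of tray between -0.008 and 0.008 m and z of each of ring_1, ring_2 in the frame of tray below 0.009 m and angle between each of ring_1, ring_2's own z axis and vertical below 0.12 rad and x of ring_2 in the frame of tray between 0.0145 and 0.1 m and y of ring_2 in the frame of tray between -0.008 and 0.008 m), for 0.2 s.
3. the shutter is pushed right across the gate behind them (value of joint shutter above 0.043 m), for 0.2 s.
At the end, for the whole second after the job is handed in: All three small rings lie flat in the slot, past the gate (centres more than 14.5 mm past it, within 8 mm of the centre line), the shutter is across the gate (joint above 43 of 46 mm), the wider ring lies flat on the open floor, and all are at rest (all of step 2 and x of ring_3 in the frame of tray between 0.0145 and 0.1 m and y of ring_3 in the frame of tray between -0.008 and 0.008 m and z of each of ring_3, ring_wide in the frame of tray below 0.009 m and angle between each of ring_3, ring_wide's own z axis and vertical below 0.12 rad and value of joint shutter above 0.043 m and x of ring_wide in the frame of tray between -0.23 and -0.012 m and y of ring_wide in the frame of tray between -0.1 and 0.1 m and linear speed of each of ring_1, ring_2, ring_3, ring_wide below 0.02 m/s); the robot touches nothing.
It fails at once if a ring is lifted more than 5 mm off the tray floor, tipped up, or leaves the tray (z of any of ring_1, ring_2, ring_3, ring_wide in the frame of tray above 0.011 m or angle between any of ring_1, ring_2, ring_3, ring_wide's own z axis and vertical above 0.35 rad or z of any of ring_1, ring_2, ring_3, ring_wide in the frame of tray below 0.002 m).
It fails at once if the spanner, jar or beaker beside the tray is moved more than 10 mm (distance of any of spanner, jar, beaker from where it was at the start of the episode above 0.01 m).
It also fails if it takes over 69 s, if anything falls off the work surface, if the arm or the gripper's body presses on something with over 40 N, if the wrist force passes 120 N, or if a joint passes its speed limit or range.

ROBOT

A 6-joint arm with a two-finger parallel gripper is mounted at the origin on a cart in front of the work surface, level with it; the furniture and walls round the work are solid. World frame = base frame: x ahead of the robot, y to its left, z up, the work surface at z = 0. Lengths are in m, angles in rad, forces in N, time in s.
With the tool pointing down it reaches from about 0.35 to 0.775 m from the base axis. Payload 7.3 kg.
Tool frame: the origin (TCP) lies midway between the tips of the shut fingers; the grasp point (between the pads) lies 19 mm behind it; z points along the fingers, y is the line along which they close (so a half turn about z gives the same grasp; the last joint's range is limited). The gripper opens to 92 mm and grips with 3 to 60 N. Pads are 19 mm wide; open, the fingers measure 130 mm over their backs; the gripper's body (75 mm by 190 mm) begins 47 mm behind the grasp point.
Start: joints at [-1.277, 0.342, 1.524, -0, 1.275, -0.146], TCP at [0.224, -0.475, 0.227] pointing down, gripper open.
Joint ranges: [-2.53, 2.53], [-0.77, 2.02], [0.04, 2.7], [-1, 4.14], [0.28, 2.66], [-3.11, 3.11]. Speed limits (rad/s): [2.57, 2.57, 3.14, 3.14, 3.14, 3.14].

INTERFACE

Orientations are given as [roll, pitch, yaw] about the fixed x, y, z axes, in that order (R = Rz(yaw) Ry(pitch) Rx(roll)).
In Python, from cell import monitor, vision, workorder gives the robot as it stands.
- The arm moves only by the tool move_arm, never from a script. Its argument "rows" is a list of rows, each a list of 5 numbers: the shift along the world's x, y, z in mm, then the turn about the world's z in rad, then the closure, from -1 (fully open) to 1 (shut). A call has 1 to 12 rows; each row shifts and turns the commanded pose from where the row before left it; what a row does not reach is not made up. A row lasts 1/10 s, in which the tool goes at most 50 mm and 8.59 degrees, less where a joint would pass 70% of its speed; a pose out of reach is approached as far as the arm can. A call is refused whole if a number of a shift passes 50 or a number of a turn 0.15, either way. A call with a gripper value outside its range is refused whole. The fingers move at their own pace and stop on an object; "newtons" is the grip in N (left out, the last holds). Time passes only in rows, so rows that do not move let the fingers close. It gives the time, the measured TCP pose, the force, the opening and the grip force at its end, in the units of the state.
- monitor.observe(): the state, without advancing time (a new reading comes with each control period).
- vision.read_camera(name): name is "side" or "top"; returns the picture (480x640x3 uint8, red, green, blue); there is no depth.
- vision.get_calibration(name): a dict with "K" (3x3 intrinsics, pixels), "T" (4x4, takes a point from camera to world coordinates). Camera axes: x right, y up, looking along -z (the intrinsics and any distortion apply to the point x, -y, -z); pixel columns grow to the right and rows downward; lengths in m; the calibration is good to about 2 mm. A picture is of the moment at which its call begins. get_calibration takes no time and is no camera call.
- workorder.hand_in(): hands the job in; it is judged then, once.
The state is a dict: "time": time; "qpos": joint angles; "qvel": joint speeds; "joint_efforts": joint torques, N m; "tool_pos": TCP position; "tool_rot": TCP orientation; "contact_force": force on the tool from outside, world axes, zero at the start; "torque": the same for the moment, N m; "opening": finger opening in m; "grip_force": force on a finger pad.
Only numpy, scipy, OpenCV 4.12 (cv2) and the standard library are available. Lean on these libraries where they do the work, as an engineer would, in place of code of your own. Each camera call takes 0.05 s, during which the arm holds its last target. There are 200 camera calls.

## Working session

There is one attempt and no reset: what is moved stays moved. The work goes in short steps, Python scripts to look and compute and a tool call to move; the robot and the scene stay as the last step left them, time stands still between calls to the robot, and variables do not carry over. Pictures are saved under pics/ and viewed, at most 10 in all, crops included, and the job is handed in when it is done.

Besides the shell and the picture viewer there is one more tool, called after "Request:" by a JSON object that holds its "method" and its "body". move_arm: Moves the arm, as the interface text tells. Its arguments: {"type":"object","properties":{"rows":{"type":"array","items":{"type":"array","items":{"type":"number"}}},"newtons":{"type":"number"}},"required":["rows"]}

```bash
mkdir -p pics; ls; python3 - <<'E'
from cell import monitor, vision
import cv2
for n in("top","side"):
    cv2.imwrite(f"pics/{n}0.png",vision.read_camera(n)[:,:,::-1]); c=vision.get_calibration(n); print(n,c)
print(monitor.observe())
E
```

```text
pics
top {'K': array([[560.98629397,   0.        , 316.63339081],
       [  0.        , 560.98629397, 240.73740664],
       [  0.        ,   0.        ,   1.        ]]), 'T': array([[ 0.01145162,  0.99447251, -0.10437091,  0.41204959],
       [-0.99940063,  0.00797287, -0.03368713, -0.34212141],
       [-0.03266879,  0.10469413,  0.99396775,  0.91757517],
       [ 0.        ,  0.        ,  0.        ,  1.        ]])}
side {'K': array([[552.59065449,   0.        , 316.46093495],
       [  0.        , 552.59065449, 243.08333526],
       [  0.        ,   0.        ,   1.        ]]), 'T': array([[-0.99293817,  0.07098931, -0.09504902,  0.4556046 ],
       [-0.11857155, -0.6196532 ,  0.77586771,  0.33624922],
       [-0.00381911,  0.78165877,  0.62369462,  0.56656551],
       [ 0.        ,  0.        ,  0.        ,  1.        ]])}
{'time': 0.1, 'qpos': array([-1.27698979e+00,  3.42633406e-01,  1.52487875e+00,  1.95419127e-05,
        1.27538715e+00, -1.46001731e-01]), 'qvel': array([ 1.79072080e-03, -2.76324132e-03, -1.34009814e-03,  2.29321738e-05,
       -2.21270884e-03,  6.46592762e-05]), 'joint_efforts': array([ 2.08854348e-03, -4.32004488e+01, -2.44693941e+01,  7.19303009e-02,
        5.26594673e-02, -4.83503106e-05]), 'tool_pos': array([ 0.22345279, -0.47469828,  0.22613957]), 'tool_rot': array([-3.14030263e+00, -2.08584987e-04,  4.39802433e-01]), 'contact_force': array([-0.05649061,  0.45875737, -0.53367251]), 'torque': array([-0.00286455, -0.03111218,  0.02531901]), 'grip_force': 0.0, 'opening': 0.0919119371544642}
```

View pics/top0.png

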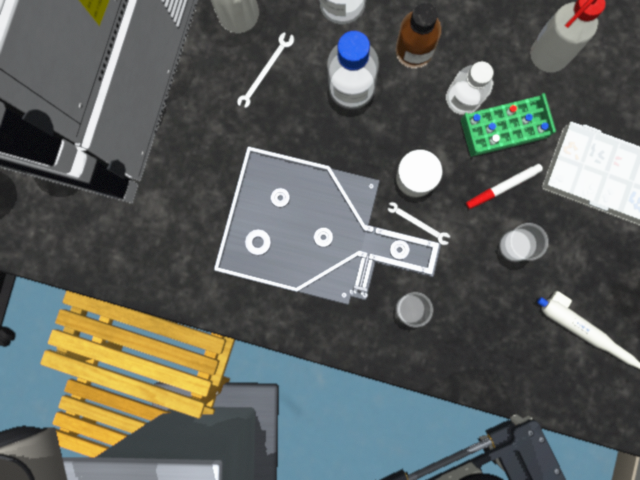

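View pics/side0.png

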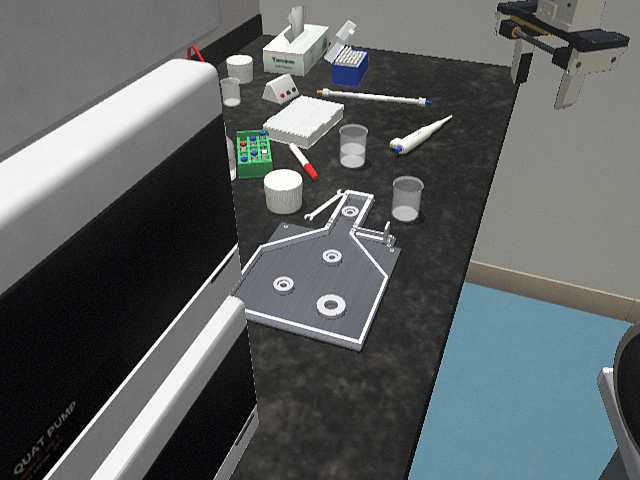

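The top view shows the tray with its feed towards image right, which is world -y. The small rings are at about (280,198), (323,237) and (400,250, in the slot), and the wide ring is at (258,242). The shutter tab is near (360,292), the beaker at (414,310) and the jar at (419,173). The side view agrees.

```bash
cat > h.py <<'E'
from cell import monitor, vision
import cv2, numpy as np
def ray(n,uv,z):
    c=vision.get_calibration(n);K,T=c["K"],c["T"]
    p=np.atleast_2d(np.asarray(uv,float));d=np.c_[(p-K[[0,1],[2,2]])/[K[0,0],K[1,1]],np.ones(len(p))]*[1,-1,-1]
    w=d@T[:3,:3].T; return T[:3,3]+w*((z-T[2,3])/w[:,2])[:,None]
def proj(n,P):
    c=vision.get_calibration(n);K,T=c["K"],c["T"]
    q=(np.atleast_2d(P)-T[:3,3])@T[:3,:3]; q=q/[1]*[1,-1,-1]; q=q@K.T; return q[:,:2]/q[:,2:]
E
python3 - <<'E'
from h import *
im=cv2.imread("pics/top0.png")
x0,y0,s=205,135,3
c=cv2.resize(im[y0:y0+190,x0:x0+250],None,fx=s,fy=s,interpolation=cv2.INTER_CUBIC)
cv2.imwrite("pics/crop0.png",c)
g=cv2.cvtColor(c,cv2.COLOR_BGR2GRAY);m=(g>185).astype(np.uint8)
cs,hi=cv2.findContours(m,cv2.RETR_CCOMP,cv2.CHAIN_APPROX_NONE)
for k in cs:
    a=cv2.contourArea(k)
    if a>120:
        (u,v),r=cv2.minEnclosingCircle(k); uv=((u+.5)/s-.5+x0,(v+.5)/s-.5+y0)
        print(int(a),np.round(uv,1),round(r/s,1),np.round(ray("top",uv,.015)[0,:2]*1000,1))
E
```

```text
241 [403.5 308. ] 11.1 [ 400.4 -451. ]
158 [343.6 294.6] 2.5 [ 420.5 -355.8]
158 [363.6 294. ] 3.2 [ 421.9 -387.6]
138 [352.5 291.2] 3.4 [ 426.1 -369.9]
2543 [399.3 249.2] 9.8 [ 494.2 -444.7]
214 [399.1 249.3] 3.0 [ 494.1 -444.4]
4472 [257.3 241.5] 12.9 [ 504.8 -215.1]
948 [257.4 241.6] 6.0 [ 504.7 -215.3]
2512 [322.8 236.5] 9.7 [ 513.8 -321.5]
200 [323.  236.8] 2.8 [ 513.3 -321.8]
3232 [418.3 223. ] 35.0 [ 536.9 -475.5]
2423 [279.6 196.8] 9.6 [ 578.6 -250.1]
203 [279.8 197.3] 2.9 [ 577.8 -250.4]
131 [370.8 185.7] 2.4 [ 597.8 -398.9]
12753 [419.9 170.9] 21.7 [ 622.7 -478.6]
22913 [323.9 233.3] 115.1 [ 519.1 -323.2]
486 [362.3 271.5] 15.4 [ 457.8 -385.5]
```

View pics/crop0.png

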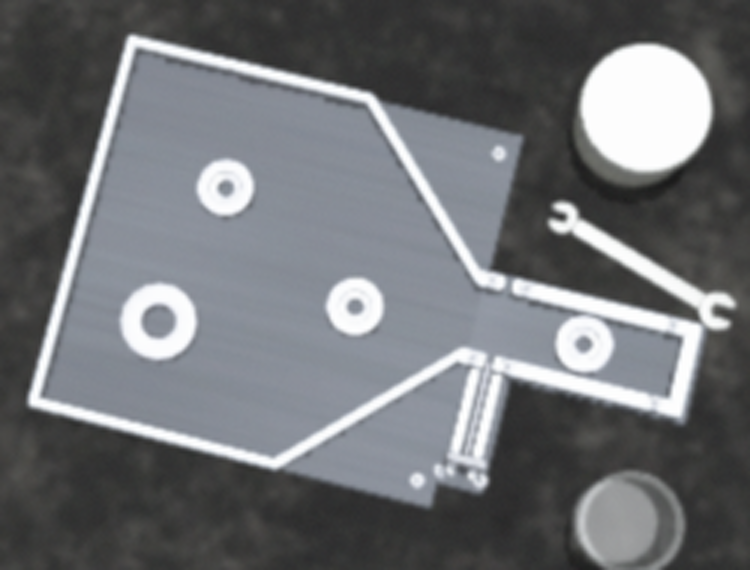

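```bash
cat >> h.py <<'E'
def px(a): return (np.asarray(a,float)+.5)/3-.5+[205,135]
E
python3 - <<'E'
from h import *
R=lambda a,z=.018: ray("top",px(a),z)[0,:2]*1000
b1,b2,f1,f2=map(R,[(131,38),(31,402),(703,327),(684,417)])
g=R((499.5,322)); B=(b1+b2)/2;F=(f1+f2)/2
print("width",np.linalg.norm(b1-b2),np.linalg.norm(f1-f2),"len",np.linalg.norm(F-B),np.linalg.norm(g-B))
th=np.arctan2(*(F-B)[::-1]);th2=np.arctan2(*(b1-b2)[::-1])-np.pi/2
print("gate",g,"yaw",th,th2,(R((370,97))-R((131,38))),)
e=np.array([np.cos(th),np.sin(th)]);n=np.array([-e[1],e[0]])
for nm,p in dict(gate=g,far=F,slot=(494.1,-444.5),near=(513.5,-321.7),up=(578.2,-250.2),wide=(504.8,-215.2),tab=R((465,460),.038),jar=R((645,108),.053),bk=R((630,525),.03)).items():
    d=np.array(p)-B; print(nm,np.round([d@e-235,d@n],1))
print("e",e,"n",n,"o",B+235*e)
E
```

```text
width 206.5417046859803 49.24963080267579 len 339.58236433890073 233.3598844512071
gate [ 505.17109174 -399.37847733] yaw -1.8111655652110836 -1.8113159586955943 [ -32.5869941  -131.64812298]
gate [-1.6  0.6]
far [104.6   0. ]
slot [44.8  0.6]
near [-79.1  -9.8]
up [-163.9   36. ]
wide [-180.4  -43.6]
tab [ -2.5 -76.2]
jar [ 43.5 123.8]
bk [ 89.1 -87.3]
e [-0.23806127 -0.97125014] n [ 0.97125014 -0.23806127] o [ 504.20993097 -400.83231469]
```

Request:
{"method": "move_arm", "body": {"rows": [[37, 24, -10, -0.128, 1], [37, 24, -10, -0.128, 1], [37, 24, -10, -0.128, 1], [37, 24, -10, -0.128, 1], [36, 24, -10, 0, 1], [36, 24, -10, 0, 1], [36, 24, -10, 0, 1], [36, 24, -10, 0, 1], [1, 1, -25, 0, 1], [0, 0, -25, 0, 1], [0, 0, -25, 0, 1], [0, 0, 0, 0, 1]]}}

```text
time: 1.3
tool_pos: [0.5144, -0.2803, 0.068]
tool_rot: [-3.138, 0.007, -0.072]
contact_force: [-0.6, -0.6, 1.1]
opening: 0.0021
grip_force: 0.0
```

```bash
python3 - <<'E'
from h import *
s=monitor.observe();print(s["time"],s["tool_pos"],s["tool_rot"],s["opening"])
a=vision.read_camera("top")[135:325,205:455,::-1];b=vision.read_camera("side")[170:360,215:465,::-1]
cv2.imwrite("pics/c1.png",cv2.resize(np.hstack([a,b]),(800,304)))
cv2.imwrite("pics/c1s.png",cv2.resize(b,None,fx=3,fy=3))
E
```

```text
1.3 [ 0.51442536 -0.28033404  0.0680318 ] [-3.13755187  0.00674497 -0.071886  ] 0.0020549644340677304
```

View pics/c1s.png

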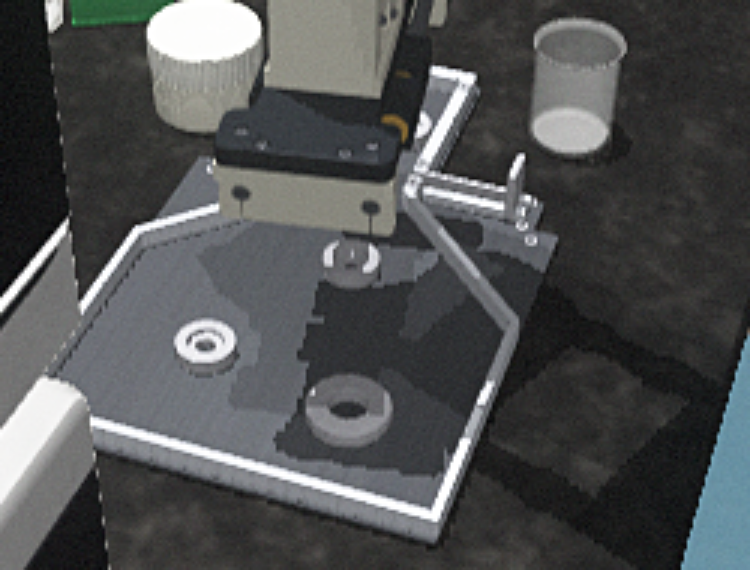

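The side view shows the gripper over the tray, with the block above the near ring. Next I project the TCP to see where the fingertips are.

```bash
python3 - <<'E'
from h import *
t=np.array([.5144,-.2803,.068])
d=np.array([-.072,-.997,0]);w=np.array([.997,-.072,0])
P=[t,t+[0,0,.019],t+[0,0,.066],t+d*.019,t-d*.019,t+w*.0095]
print("side",((proj("side",P)-[215,170])*3).round());print("top",((proj("top",P)-[205,135])*3).round())
a=cv2.imread("pics/c1.png");
print(((proj("side",[[.5135,-.3217,.015],[.578,-.250,.015]])-[215,170])*3).round())
E
```

```text
side [[339. 227.]
 [339. 195.]
 [340. 113.]
 [346. 203.]
 [332. 251.]
 [320. 224.]]
top [[270. 291.]
 [268. 286.]
 [260. 274.]
 [308. 294.]
 [233. 288.]
 [272. 273.]]
[[348. 257.]
 [202. 340.]]
```

View pics/c1.png

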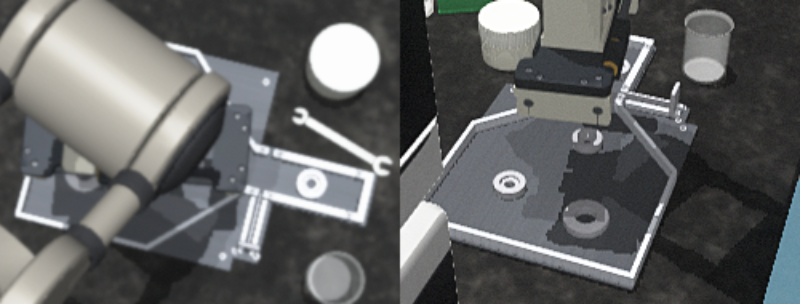

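The top half shows the arm covering the tray. In the side half, the gripper body's near end hides the fingertips. The near ring at crop (587,137) is still untouched, so I lower the tool behind it.

Request:
{"method": "move_arm", "body": {"rows": [[0, 0, -15, 0, 1], [0, 0, -15, 0, 1], [0, 0, -15, 0, 1], [0, 0, -9, 0, 1], [0, 0, 0, 0, 1], [0, 0, 0, 0, 1]]}}

```text
time: 2.0
tool_pos: [0.5171, -0.2825, 0.0188]
tool_rot: [3.141, -0.001, -0.072]
contact_force: [0.6, -0.1, 0.3]
opening: 0.0005
grip_force: 0.0
```

Request:
{"method": "move_arm", "body": {"rows": [[0, 0, -4, 0, 1], [0, 0, -4, 0, 1], [0, 0, 0, 0, 1], [0, 0, 0, 0, 1], [0, 0, 0, 0, 1]]}}

```text
time: 2.5
tool_pos: [0.5166, -0.2821, 0.0098]
tool_rot: [3.141, -0.0, -0.072]
contact_force: [-0.4, -0.7, -0.2]
opening: 0.0009
grip_force: 0.0
```

```bash
python3 - <<'E'
from h import *
s=monitor.observe();print(s["time"],s["tool_pos"],s["tool_rot"])
b=vision.read_camera("side")[170:360,215:465,::-1]
cv2.imwrite("pics/c2.png",cv2.resize(b,None,fx=3,fy=3))
t=s["tool_pos"];d=np.array([-.072,-.997,0])
print(((proj("side",[t,t+d*.019,t-d*.019])-[215,170])*3).round())
E
```

```text
2.5 [ 0.51661361 -0.28209379  0.00984079] [ 3.14140859e+00 -1.10577693e-04 -7.21916847e-02]
[[334. 314.]
 [341. 290.]
 [327. 339.]]
```

View pics/c2.png

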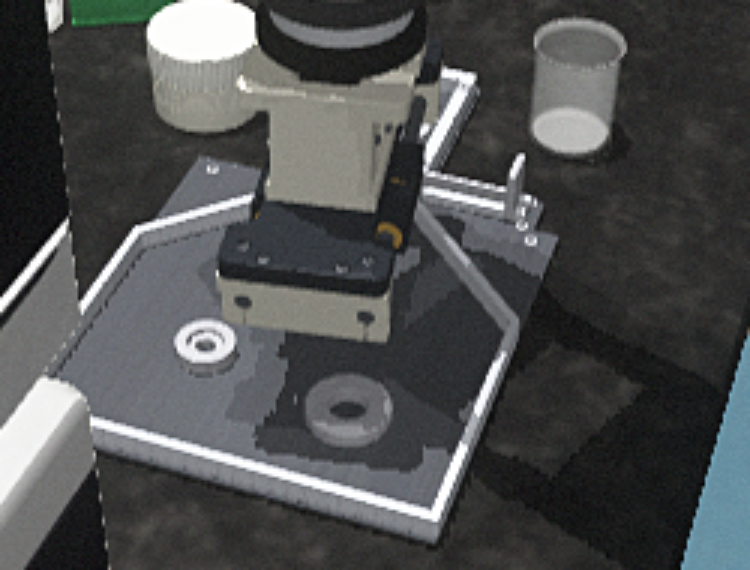

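The fingertips are again hidden behind the gripper body. The far small ring (205,345) and wide ring (348,410) are undisturbed. I push the near ring towards the neck.

Request:
{"method": "move_arm", "body": {"rows": [[-0.4, -5.2, 0, 0, 1], [-0.4, -5.2, 0, 0, 1], [-0.4, -5.2, 0, 0, 1], [-0.4, -5.2, 0, 0, 1], [-0.4, -5.2, 0, 0, 1], [-0.4, -5.2, 0, 0, 1], [-0.4, -5.2, 0, 0, 1], [-0.4, -5.2, 0, 0, 1], [-0.4, -5.2, 0, 0, 1], [-0.4, -5.2, 0, 0, 1], [-0.4, -5.2, 0, 0, 1], [-0.2, -5.2, 0, 0, 1]]}}

```text
time: 3.75
tool_pos: [0.5119, -0.3449, 0.0098]
tool_rot: [3.142, 0.0, -0.072]
contact_force: [-0.4, 0.5, 0.8]
opening: 0.0003
grip_force: 0.4
```

Request:
{"method": "move_arm", "body": {"rows": [[0, 0, 0, 0, 1], [0, 0, 0, 0, 1], [1, 6, 0, 0, 1], [3, -0.5, 0, -0.084, 1], [3, -0.5, 0, -0.084, 1], [0, 0, 0, 0, 1], [0, 0, 0, 0, 1]]}}

```text
time: 4.45
tool_pos: [0.5189, -0.339, 0.0097]
tool_rot: [-3.142, 0.0, -0.238]
contact_force: [-0.2, 0.3, 0.5]
opening: 0.0002
grip_force: 0.0
```

```bash
cat >> h.py <<'E'
E_=np.array([-.2381,-.9712]);N_=np.array([.9712,-.2381]);O=np.array([504.3,-400.5])
def tr(p): d=np.asarray(p)[:2]*1000-O; return np.round([d@E_,d@N_],1)
E
python3 - <<'E'
from h import *
s=monitor.observe();print(s["time"],s["tool_pos"],s["tool_rot"],tr(s["tool_pos"]),s["contact_force"])
E
```

```text
4.45 [ 0.51892914 -0.3389587   0.00969727] [-3.14156556e+00  2.70091933e-04 -2.37542171e-01] [-63.3  -0.4] [-0.17963335  0.25194219  0.5143153 ]
```

Request:
{"method": "move_arm", "body": {"rows": [[-1, -4, 0, 0, 1], [-1, -4, 0, 0, 1], [-1, -4, 0, 0, 1], [-1, -4, 0, 0, 1], [-1, -4, 0, 0, 1], [-1, -4, 0, 0, 1], [-1, -4, 0, 0, 1], [-1, -4, 0, 0, 1], [-1, -4, 0, 0, 1], [-1, -4, 0, 0, 1], [-0.8, -4, 0, 0, 1], [-0.8, -3, 0, 0, 1]]}}

```text
time: 5.65
tool_pos: [0.5073, -0.3869, 0.0097]
tool_rot: [3.141, -0.0, -0.24]
contact_force: [-0.2, -0.1, 0.2]
opening: 0.0002
grip_force: 0.2
```

Request:
{"method": "move_arm", "body": {"rows": [[2.4, 9.7, 0, 0, 1], [0, 0, 30, 0, 1], [0, 0, 30, 0, 1], [17, 32, 0, -0.125, 1], [17, 32, 0, -0.124, 1], [18, 33, 0, 0, 1], [17, 32, 0, 0, 1], [18, 33, 0, 0, 1], [0, 0, 0, 0, 1], [0, 0, 0, 0, 1]]}}

```text
time: 6.65
tool_pos: [0.597, -0.2132, 0.0697]
tool_rot: [3.141, 0.0, -0.487]
contact_force: [-0.8, -0.2, 0.0]
opening: 0.0003
grip_force: 0.0
```

```bash
cat >> h.py <<'E'
def rings(name):
    im=vision.read_camera("top")
    x0,y0,s=205,135,3
    c=cv2.resize(im[y0:y0+190,x0:x0+250,::-1],None,fx=s,fy=s,interpolation=cv2.INTER_CUBIC)
    cv2.imwrite(name,c)
    g=cv2.cvtColor(c,cv2.COLOR_BGR2GRAY)
    for t in (185,130):
        for k in cv2.findContours((g>t).astype(np.uint8),cv2.RETR_CCOMP,cv2.CHAIN_APPROX_NONE)[0]:
            a=cv2.contourArea(k)
            (u,v),r=cv2.minEnclosingCircle(k)
            if a>120 and a>.6*np.pi*r*r: p=ray("top",px((u,v)),.015)[0]; print(t,int(a),(int(u),int(v)),round(r/s,1),np.round(p[:2]*1000,1),tr(p))
E
python3 - <<'E'
from h import *
s=monitor.observe();print(s["time"],s["tool_pos"],s["tool_rot"])
rings("pics/c3.png")
E
```

```text
6.65 [ 0.59697118 -0.21323316  0.06965134] [ 3.14129057e+00  2.82436578e-04 -4.86633216e-01]
185 151 (417, 479) 2.5 [ 420.5 -355.9] [-23.4 -92. ]
185 2521 (583, 343) 9.8 [ 494.2 -444.7] [45.4  0.7]
185 218 (583, 343) 3.0 [ 494.1 -444.4] [45.1  0.6]
185 211 (518, 332) 3.0 [ 500.  -409.6] [ 9.9 -2. ]
185 127 (498, 153) 2.4 [ 597.8 -398.9] [-23.8  90.4]
185 12732 (645, 108) 21.7 [ 623.  -478.6] [ 47.6 133.9]
130 5230 (611, 521) 14.8 [ 399.9 -459. ] [ 81.7 -87.4]
130 133 (461, 470) 2.6 [ 425.9 -379.5] [ -1.7 -81.2]
130 13514 (645, 107) 22.3 [ 623.2 -478.6] [ 47.6 134.1]
```

View pics/c3.png

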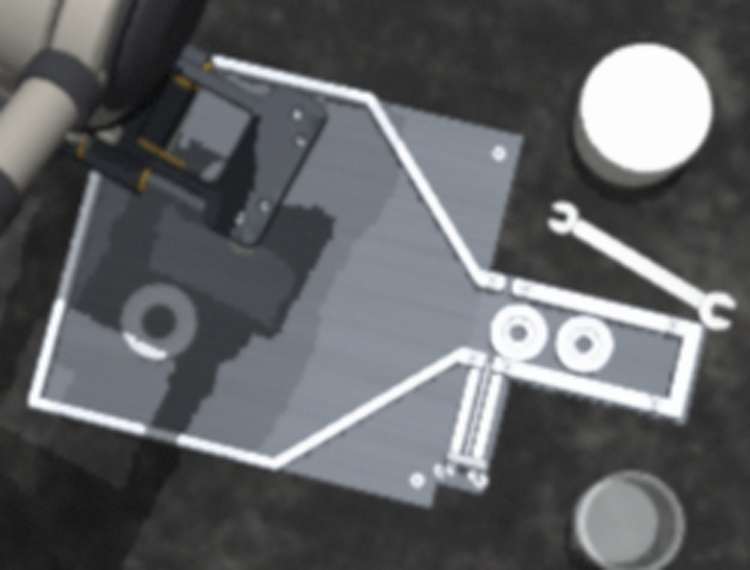

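The top view shows the first ring in the slot entrance at crop (518,332), which is tray x ≈ 10. The slot ring is at (583,343) and the wide ring at (158,321), unmoved. The finger half-thickness works out to about 9 mm. Next I sweep the second ring, which will push the first one on.

Request:
{"method": "move_arm", "body": {"rows": [[0, -1, -20, 0, 1], [0, -1, -20, 0, 1], [0, 0, -15, 0, 1], [0, 0, -5, 0, 1], [0, 0, 0, 0, 1], [0, 0, 0, 0, 1], [-2.4, -4.4, 0, 0, 1], [-2.4, -4.4, 0, 0, 1], [-2.4, -4.4, 0, 0, 1], [-2.4, -4.4, 0, 0, 1], [-2.4, -4.4, 0, 0, 1], [-2.4, -4.4, 0, 0, 1]]}}

```text
time: 7.9
tool_pos: [0.5823, -0.2435, 0.01]
tool_rot: [-3.141, -0.0, -0.489]
contact_force: [0.7, 1.3, 1.0]
opening: 0.0008
grip_force: 0.9
```

Request:
{"method": "move_arm", "body": {"rows": [[-2.4, -4.4, 0, 0, 1], [-2.4, -4.4, 0, 0, 1], [-2.4, -4.4, 0, 0, 1], [-2.4, -4.4, 0, 0, 1], [-2.4, -4.4, 0, 0, 1], [-2.4, -4.4, 0, 0, 1], [-2.4, -4.4, 0, 0, 1], [-2.4, -4.4, 0, 0, 1], [-2.4, -4.4, 0, 0, 1], [-2.4, -4.4, 0, 0, 1], [-2.4, -4.4, 0, 0, 1], [-2.4, -4.4, 0, 0, 1]]}}

```text
time: 9.1
tool_pos: [0.5534, -0.2963, 0.0098]
tool_rot: [3.142, -0.0, -0.489]
contact_force: [1.4, 1.9, 4.1]
opening: 0.0005
grip_force: 1.8
```

Request:
{"method": "move_arm", "body": {"rows": [[-2.4, -4.4, 0, 0, 1], [-2.4, -4.4, 0, 0, 1], [-2.4, -4.4, 0, 0, 1], [-2.4, -4.4, 0, 0, 1], [-2.4, -4.4, 0, 0, 1], [-2.4, -4.4, 0, 0, 1], [-2.4, -4.4, 0, 0, 1], [-2.4, -4.4, 0, 0, 1], [-2.4, -4.4, 0, 0, 1], [-2.4, -4.4, 0, 0, 1], [0, 0, 0, 0, 1], [0, 0, 0, 0, 1]]}}

```text
time: 10.3
tool_pos: [0.5293, -0.3404, 0.0096]
tool_rot: [3.141, 0.0, -0.489]
contact_force: [-0.2, -0.0, 0.7]
opening: 0.0009
grip_force: 0.5
```

Request:
{"method": "move_arm", "body": {"rows": [[-2.4, -4.4, 0, 0, 1], [-2.4, -4.4, 0, 0, 1], [-2.4, -4.4, 0, 0, 1], [0, 0, 0, 0, 1], [0, 0, 0, 0, 1], [3.8, 7, 0, 0, 1], [-4, 1, 0, 0.125, 1], [-4, 1, 0, 0.124, 1], [0, 0, 0, 0, 1], [0, 0, 0, 0, 1]]}}

```text
time: 11.3
tool_pos: [0.5184, -0.3438, 0.0097]
tool_rot: [3.142, -0.0, -0.243]
contact_force: [0.1, -0.3, -0.4]
opening: 0.0005
grip_force: 0.0
```

```bash
python3 - <<'E'
from h import *
s=monitor.observe();print(s["time"],s["tool_pos"],s["tool_rot"],tr(s["tool_pos"]),s["contact_force"])
E
```

```text
11.3 [ 0.5184303  -0.34378581  0.00971882] [ 3.14150453e+00 -1.78374202e-05 -2.43156271e-01] [-58.4   0.2] [ 0.14084808 -0.26766646 -0.37415611]
```

Request:
{"method": "move_arm", "body": {"rows": [[-1, -4, 0, 0, 1], [-1, -4, 0, 0, 1], [-1, -4, 0, 0, 1], [-1, -4, 0, 0, 1], [-1, -4, 0, 0, 1], [-1, -4, 0, 0, 1], [-1, -4, 0, 0, 1], [-1, -3.8, 0, 0, 1], [-0.9, -3.8, 0, 0, 1], [-0.9, -3.8, 0, 0, 1], [-0.9, -3.8, 0, 0, 1], [-0.9, -3.8, 0, 0, 1]]}}

```text
time: 12.5
tool_pos: [0.5065, -0.3914, 0.0097]
tool_rot: [3.142, 0.0, -0.24]
contact_force: [-0.1, 1.4, 1.4]
opening: 0.0003
grip_force: 0.6
```

Request:
{"method": "move_arm", "body": {"rows": [[-0.5, -2, 0, 0, 1], [-0.4, -2, 0, 0, 1], [-0.2, -1, 0, 0, 1], [0, 0, 0, 0, 1], [0, 0, 0, 0, 1]]}}

```text
time: 13.0
tool_pos: [0.5055, -0.3962, 0.0098]
tool_rot: [3.141, -0.0, -0.24]
contact_force: [-0.4, 1.0, 0.3]
opening: -0.0
grip_force: 0.5
```

```bash
python3 - <<'E'
from h import *
s=monitor.observe();print(s["time"],s["tool_pos"],s["tool_rot"],tr(s["tool_pos"]),s["contact_force"])
E
```

```text
13.0 [ 0.50546978 -0.39620299  0.00977663] [ 3.14128970e+00 -6.25067562e-05 -2.40093773e-01] [-4.5  0.1] [-0.35273861  0.97497051  0.29966759]
```

Request:
{"method": "move_arm", "body": {"rows": [[2.9, 11.7, 0, 0, 1], [0, 0, 30, 0, 1], [0, 0, 30, 0, 1], [-30, 3, 0, 0, 1], [-40, 3, 0, 0, 1], [-36, 3, 0, 0, 1], [0, 0, 0, 0, 1], [0, 0, 0, 0, 1]]}}

```text
time: 13.8
tool_pos: [0.4024, -0.3754, 0.0702]
tool_rot: [3.141, -0.001, -0.241]
contact_force: [0.7, 0.7, -0.4]
opening: 0.0004
grip_force: 0.0
```

```bash
python3 - <<'E'
from h import *
s=monitor.observe();print(s["time"],s["tool_pos"],tr(s["tool_pos"]))
rings("pics/c4.png")
E
```

```text
13.8 [ 0.4024403  -0.37535289  0.07015419] [  -0.2 -104.9]
185 4483 (158, 320) 12.9 [ 504.7 -215.3] [-179.9  -43.8]
185 945 (158, 320) 6.0 [ 504.7 -215.3] [-180.   -43.7]
185 222 (644, 355) 3.0 [ 488.  -476.7] [77.9  2.3]
185 201 (588, 351) 2.8 [ 490.2 -446.9] [48.4 -2.6]
185 202 (534, 334) 2.8 [ 499.2 -418.2] [18.4 -0.8]
185 134 (498, 153) 2.4 [ 597.8 -398.9] [-23.8  90.4]
185 12762 (645, 108) 21.7 [ 622.8 -478.6] [ 47.6 133.7]
130 13528 (645, 107) 22.3 [ 623.  -478.6] [ 47.6 133.9]
```

View pics/c4.png

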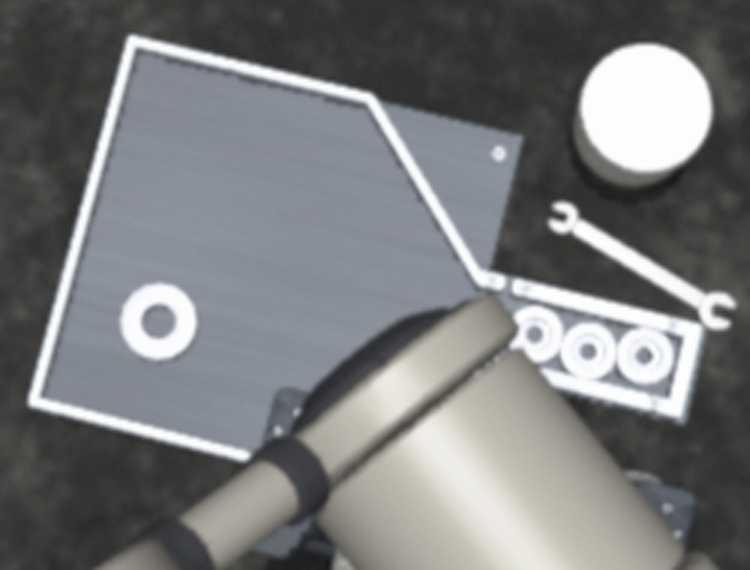

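The top view shows all three small rings in a row in the slot at crop (534,334), (588,351) and (644,355). The last one is at x ≈ 18.4, clear of the blade. The wide ring hasn't moved. Next I push the shutter tab.

Request:
{"method": "move_arm", "body": {"rows": [[0, 0, -23, 0, 1], [0, 0, -22, 0, 1], [0, 0, 0, 0, 1], [4.9, -1.2, 0, 0, 1], [4.9, -1.2, 0, 0, 1], [4.9, -1.2, 0, 0, 1], [4.9, -1.2, 0, 0, 1], [4.9, -1.2, 0, 0, 1], [4.9, -1.2, 0, 0, 1], [4.9, -1.2, 0, 0, 1], [4.9, -1.2, 0, 0, 1], [4.9, -1.2, 0, 0, 1]]}}

```text
time: 15.05
tool_pos: [0.4468, -0.3863, 0.0247]
tool_rot: [3.142, 0.0, -0.24]
contact_force: [-1.7, 0.1, 0.7]
opening: -0.0001
grip_force: 0.8
```

Request:
{"method": "move_arm", "body": {"rows": [[4.9, -1.2, 0, 0, 1], [3, -0.7, 0, 0, 1], [2, -0.5, 0, 0, 1], [2, -0.5, 0, 0, 1], [0, 0, 0, 0, 1], [0, 0, 0, 0, 1]]}}

```text
time: 15.65
tool_pos: [0.4585, -0.3892, 0.0247]
tool_rot: [3.141, -0.0, -0.24]
contact_force: [0.3, -0.4, 0.7]
opening: 0.0003
grip_force: 0.0
```

```bash
python3 - <<'E'
from h import *
s=monitor.observe();print(s["time"],s["tool_pos"],tr(s["tool_pos"]),s["contact_force"])
E
```

```text
15.65 [ 0.45854595 -0.38920216  0.02474452] [ -0.1 -47.1] [ 0.30327029 -0.39684674  0.69237888]
```

Still 1.7 N friction and no stop yet, so I push on in small steps.

Request:
{"method": "move_arm", "body": {"rows": [[1, -0.2, 0, 0, 1], [1, -0.2, 0, 0, 1], [1, -0.2, 0, 0, 1], [0, 0, 0, 0, 1]]}}

```text
time: 16.05
tool_pos: [0.4603, -0.3896, 0.0247]
tool_rot: [-3.141, 0.002, -0.24]
contact_force: [-5.7, 0.3, 2.8]
opening: 0.0004
grip_force: 2.8
```

Request:
{"method": "move_arm", "body": {"rows": [[1, -0.2, 0, 0, 1], [1, -0.2, 0, 0, 1], [0, 0, 0, 0, 1]]}}

```text
time: 16.35
tool_pos: [0.4604, -0.3895, 0.0247]
tool_rot: [-3.141, 0.006, -0.24]
contact_force: [-13.1, 0.4, 7.2]
opening: 0.0006
grip_force: 6.5
```

At the stop (13 N, no further travel). I back off, lift clear and look.

Request:
{"method": "move_arm", "body": {"rows": [[-6, 1.5, 0, 0, 1], [-10, 2.5, 0, 0, 1], [0, 0, 40, 0, 1], [0, 0, 40, 0, 1], [-45, 20, 20, 0, 1], [-45, 40, 20, 0, 1], [-30, 50, 0, 0, 1], [0, 50, 0, 0, 1], [0, 0, 0, 0, 1], [0, 0, 0, 0, 1], [0, 0, 0, 0, 1]]}}

```text
time: 17.45
tool_pos: [0.3444, -0.2438, 0.1396]
tool_rot: [3.141, -0.002, -0.24]
contact_force: [-0.7, 0.4, -0.6]
opening: 0.0006
grip_force: 0.0
```

```bash
python3 - <<'E'
from h import *
s=monitor.observe();print(s["time"],s["tool_pos"])
rings("pics/c5.png")
E
```

```text
17.45 [ 0.34437176 -0.24379702  0.13960417]
185 157 (416, 479) 2.5 [ 420.5 -355.8] [-23.5 -92. ]
185 4468 (157, 320) 12.9 [ 504.8 -215.1] [-180.1  -43.7]
185 949 (158, 320) 6.0 [ 504.7 -215.3] [-180.   -43.7]
185 130 (498, 153) 2.4 [ 597.8 -398.9] [-23.8  90.4]
185 12747 (645, 108) 21.7 [ 622.8 -478.6] [ 47.6 133.7]
185 224 (644, 355) 3.1 [ 488.3 -476.7] [77.8  2.6]
185 203 (588, 351) 2.8 [ 490.2 -446.9] [48.4 -2.6]
185 203 (534, 334) 2.8 [ 499.2 -418.2] [18.4 -0.8]
185 123132 (255, 267) 83.8 [ 534.  -267.4] [-136.3   -2.9]
130 5249 (611, 521) 14.8 [ 399.9 -459.1] [ 81.7 -87.5]
130 13522 (645, 107) 22.3 [ 623.  -478.6] [ 47.6 133.9]
130 184 (481, 389) 3.2 [ 468.9 -390. ] [ -1.7 -36.9]
```

View pics/c5.png

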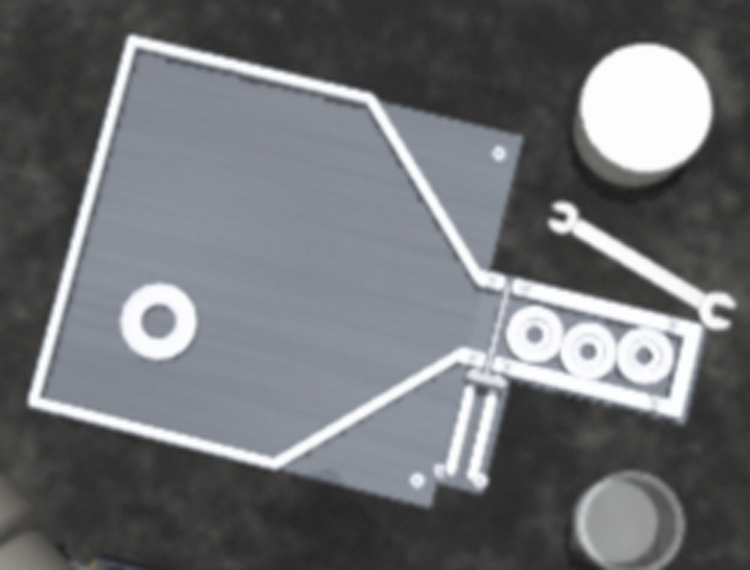

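The shutter blade now spans the gate from crop (505,285) to (490,370), with the three rings behind it. The wide ring, spanner, jar and beaker are where they started, so I hand in.

```bash
python3 -c "
from cell import workorder
print(workorder.hand_in())"
```

```text
the job is handed in; nothing more can be done
None
```

The job is handed in: all three small rings are in the slot behind the shutter, which is pushed to its stop; the wide ring is still on the open floor, and the spanner, jar and beaker look unmoved in the last picture; no verdict came back.

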